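# Slide the biscuit tray between the warmers to the stop bar

## Task

Push the white tray of chocolate biscuits along the bench, without lifting it, through the narrow gap between the two round chocolate warmers, and on until its leading end rests squarely against the middle of the stop bar beyond them. The tray stays flat on the bench all the way and nothing else on the bench is disturbed; finish clear of everything.

Things in the scene. Friction and masses are not known exactly. Their poses are not given: they have to be found in the camera images.
- tray: white plastic tray holding six dark chocolate biscuits fixed in it: 130 mm long (its x), 76 mm wide (its y), walls 28 mm high and flat outside, two little white pegs up to 33 mm; about 0.35 kg, loose, slides on the bench. Origin at the centre of its underside, z up
- warmers: two round low steel chocolate warmers with flat black lids and a small lid knob, bolted to the bench: each 120 mm across, 42 mm high to the rim, 48 mm to the lid, 56 mm to the knob. Origin at bench level midway between them; the warmers' centres are at +102 and -102 mm along y, so the gap is 84 mm wide at its narrowest; x points through the gap, from the tray's starting side to the stop bar's side
- stop: low aluminium stop bar screwed to the bench beyond the gap, 15 mm thick (x), 120 mm long (y), 24 mm high with 4 mm screw heads. Origin at bench level under its centre; its x is the direction of travel, so the face the tray meets is 7.5 mm towards -x; it stands square across the middle of the lane through the gap
- spare_tray: empty white plastic tray, same shape as the loaded one but with no biscuits, 130 x 76 x 28 mm; origin at the centre of its underside; bystander
- jar: closed glass jar, 60 mm across, 60 mm high; origin at the centre of its underside; bystander
- ramekin: white open ramekin, 76 mm across, 42 mm high; origin at the centre of its underside; bystander
- nozzle_a: steel piping nozzle standing on its wide end, 26 mm across, 45 mm high; origin at the centre of its underside; bystander
- nozzle_b: second steel piping nozzle, same as the other; bystander
- cake_ring: open steel ring, 80 mm across, 45 mm high; origin at the centre of its underside; bystander
- scraper: spatula about 200 mm long lying flat on the bench; bystander
Mind the look-alikes: they are no part of the job. What is shaped like the tray but pink is not meant.

How it is judged:
On the way:
1. the tray is between the two warmers, its centre within 30 mm of the narrowest line along the lane and 10 mm across it (x of tray in the frame of warmers between -0.03 and 0.03 m and y of tray in the frame of warmers between -0.01 and 0.01 m and angle between the x axis of tray and the x axis of warmers, either way round below 0.35 rad), for 0.02 s.
At the end, for the whole second after the job is handed in: the tray lies flat and still beyond the gap, its leading end within 8 mm of the stop bar's face, square to the bar within 0.12 rad and within 30 mm of the bar's middle (x of tray in the frame of stop between -0.0805 and -0.068 m and y of tray in the frame of stop between -0.03 and 0.03 m and angle between the x axis of tray and the x axis of stop, either way round below 0.12 rad and height (world z) of tray below 0.005 m and angle between tray's own z axis and vertical below 0.05 rad and linear speed of tray below 0.01 m/s); the robot touches nothing.
It fails at once if the tray is lifted off the bench (more than 8 mm) or tipped (more than 0.15 rad) (height (world z) of tray above 0.008 m or angle between tray's own z axis and vertical above 0.15 rad).
It fails at once if another loose thing on the bench is moved by more than 20 mm (distance of any of spare_tray, jar, ramekin, nozzle_a, nozzle_b, cake_ring, scraper from where it was at the start of the episode above 0.02 m).
It also fails if it takes over 69 s, if anything falls off the work surface, if the arm or the gripper's body presses on something with over 40 N, if the wrist force passes 120 N, or if a joint passes its speed limit or range.

## Robot

A 7-joint arm with a two-finger parallel gripper is mounted at the origin on the work surface. World frame = base frame: x ahead of the robot, y to its left, z up, the work surface at z = 0. Lengths are in m, angles in rad, forces in N, time in s.
With the tool pointing down it reaches from about 0.425 to 0.875 m from the base axis. Payload 9.9 kg.
Tool frame: the origin (TCP) lies on the centre line of the jaws, within the pads' length; the fingertips stand 8 mm ahead of it and the grasp point (between the pads) lies 11 mm behind it; z points along the fingers, y is the line along which they close (so a half turn about z gives the same grasp; the last joint's range is limited). The gripper opens to 85 mm and grips with 20 to 120 N. Pads are 22 mm wide; open, the fingers measure 114 mm over their backs; the gripper's body (76 mm by 85 mm) begins 54 mm behind the grasp point. The pads swing forward as they close: fully open they stand 13 mm farther back than shut.
Start: joints at [1.081, 0.576, 0.025, 1.437, -0.015, 1.129, -0.057], TCP at [0.266, -0.62, 0.206] pointing down, gripper open.
Joint ranges: [-2.76, 2.76], [-0.34, 2.15], [-1.52, 1.57], [0.19, 2.46], [-1.09, 4.23], [0.17, 1.99], [-2.82, 2.82]. Speed limits (rad/s): [2.22, 2.22, 3.01, 3.01, 3.14, 3.14, 3.14].

## Interface

Orientations are given as a rotation vector (axis times angle).
In Python, from workcell import env, vision, close_job, nets gives the robot as it stands.
- The arm moves only by the tool arm_command, never from a script. Its argument "plan" is a list of rows, each an object with "xyz": the shift along the world's x, y, z in units of 50 mm (1.0 is 50 mm), a list of three; "roll": the turn about the world's z in units of 8 degrees (1.0 is 8 degrees); "jaw": the opening, from 0 (shut) to 1 (fully open). A call has 1 to 5 rows; each row is the pose to reach, as a shift and turn from the pose commanded when the call began; what a row does not reach only later rows make up. A row lasts 1/8 s, in which the tool goes at most 62.5 mm and 10.7 degrees, less where a joint would pass 70% of its speed; a pose out of reach is approached as far as the arm can. A call with a gripper value outside its range is refused whole. The fingers move at their own pace and stop on an object; the grip force is fixed at half the most. Time passes only in rows, so rows that repeat a pose let the fingers close. It gives the time, the measured TCP pose, the force and the opening at its end, in the units of the state.
- env.get_state(): the state, without advancing time (a new reading comes with each control period).
- vision.snapshot(name): name is "scene" or "top" or "wrist"; returns a dict with "color" (420x560x3 uint8, blue, green, red), "range_z" (420x560 float32, m along the optical axis (not along the pixel's ray), 0 where there is no reading), "K" (3x3 intrinsics, pixels), "k1" (the pictures are not rectified: a ray, as slopes to the right and down, at radius r is drawn at 1 + k1 r^2 times it, then the intrinsics apply), "pose" (4x4, takes a point from camera to world coordinates); the wrist camera has in their place "mount" (4x4, takes a point from camera to tool coordinates, whose origin is the TCP and whose axes are the flange's). Camera axes: x right, y down, z forward; pixel columns grow to the right and rows downward; lengths in m; the calibration is good to about 2 mm. A picture is of the moment at which its call begins: read the wrist's pose just before it.
- close_job(): hands the job in, once; it reports no verdict.
Trained networks look in the newest picture that a camera, given by its name, has taken for a name from the list of things; names that differ only in an ending like _2 or _b are one class to them, and where a whole thing is asked for, a point or a joint stands for the part that bears it (a point fixed in the world has none). Each returns a list of dicts, best first, with "confidence" (0 to 1); they miss things now and then, are a little off and sometimes report something else, mostly with a low value. They report only what shows in the picture. A call takes as long as a camera call. They do not tell look-alikes from the thing itself.
- nets.boxes_of(thing, camera): "extent" ([left, top, right, bottom] in pixels, round what is visible of it).
- nets.cut_out(thing, camera): "region" (420x560 bool, what is visible of it) and "extent" ([left, top, right, bottom] in pixels, round what is visible of it).
- nets.pinpoint(thing, camera): "centre" ([column, row] in pixels: a listed point, or the origin of a listed thing).
The state is a dict: "time": time; "joint_pos": joint angles; "qd": joint speeds; "joint_efforts": joint torques, N m; "tcp_pos": TCP position; "orientation": TCP orientation; "contact_force": force on the tool from outside, world axes, zero at the start; "ft_torque": the same for the moment, N m; "gripper_width": finger opening in m.
Only numpy, scipy, OpenCV 4.12 (cv2) and the standard library are available. Lean on these libraries where they do the work, as an engineer would, in place of code of your own. Each camera call takes 0.05 s, during which the arm holds its last target. There are 200 camera calls.

## Working session

There is one attempt and no reset: what is moved stays moved. The work goes in short steps, Python scripts to look and compute and a tool call to move; the robot and the scene stay as the last step left them, time stands still between calls to the robot, and variables do not carry over. Pictures are saved under pics/ and viewed, on a budget of 10 in all, crops included, one or two more only if the job needs it, and the job is handed in when it is done.

Besides the shell and the picture viewer there is one more tool, called after ">>>" as a command line: name --argument value ..., lists and objects as JSON in quotes. arm_command: Moves the arm, as the interface text tells. Its arguments: {"type":"object","properties":{"plan":{"type":"array"}},"required":["plan"]}

```bash
ls; mkdir -p pics; cat > h.py <<'E'
import numpy as np, cv2
from workcell import env, vision, close_job, nets
def pts(s, pose=None):
    z=s["range_z"]; h,w=z.shape; K=np.array(s["K"]); k1=s["k1"]
    v,u=np.mgrid[:h,:w]
    xd=(u-K[0,2])/K[0,0]; yd=(v-K[1,2])/K[1,1]
    x,y=xd.copy(),yd.copy()
    for _ in range(8):
        f=1+k1*(x*x+y*y); x,y=xd/f,yd/f
    P=np.stack([x*z,y*z,z],-1); T=np.array(s["pose"] if pose is None else pose)
    W=P@T[:3,:3].T+T[:3,3]; W[z<=0]=np.nan
    return W
E
python3 - <<'E'
from h import *
print(env.get_state())
for n in ["top","scene"]:
    s=vision.snapshot(n); cv2.imwrite(f"pics/{n}0.png",s["color"]); np.savez(f"{n}0.npz",**s)
    W=pts(s)
    print(n, np.round(s["pose"],3).tolist())
    for t in ["tray","warmers","stop","spare_tray","jar","ramekin","nozzle_a","cake_ring","scraper"]:
        for d in nets.cut_out(t,n)[:4]:
            m=d["region"]; P=W[m]; P=P[~np.isnan(P[:,0])]
            print(t, round(d["confidence"],2), np.round(d["extent"]).tolist(), np.round(np.median(P,0),3).tolist() if len(P) else None)
E
```

```text
pics
{'time': 0.0, 'joint_pos': array([ 1.08122753,  0.57653123,  0.02478274,  1.43790991, -0.01499399,
        1.12899479, -0.05649597]), 'qd': array([-2.50695694e-04,  2.08285888e-03, -5.25941116e-04,  2.47052313e-03,
       -6.53249060e-05, -1.00144098e-03,  7.42942713e-04]), 'joint_efforts': array([ 1.71085298e-04, -7.65735340e+01,  2.25085370e+00, -2.85956883e+01,
        1.52924785e-02,  1.30171943e-02,  4.59806017e-06]), 'tcp_pos': array([ 0.2662787 , -0.61971871,  0.20484123]), 'orientation': array([-3.07554774e+00, -6.32833144e-01,  6.15292175e-04]), 'contact_force': array([-0.28162884,  0.75574693, -0.48058885]), 'ft_torque': array([0.04801586, 0.01841569, 0.02582208]), 'gripper_width': 0.08543918469074854}
top [[0.016, -0.996, 0.089, 0.483], [-1.0, -0.016, 0.007, 0.088], [-0.006, -0.089, -0.996, 1.074], [0.0, 0.0, 0.0, 1.0]]
tray 0.77 [343.0, 183.0, 413.0, 234.0] [0.588, -0.121, 0.022]
tray 0.73 [399.0, 112.0, 471.0, 179.0] [0.738, -0.245, 0.022]
warmers 0.71 [242.0, 130.0, 282.0, 173.0] [0.732, 0.126, 0.031]
warmers 0.68 [255.0, 171.0, 324.0, 330.0] [0.466, 0.067, 0.048]

[... 879 characters left out ...]
, 0.022]
tray 0.71 [116.0, 305.0, 201.0, 374.0] [0.739, -0.249, 0.021]
warmers 0.62 [216.0, 170.0, 319.0, 261.0] [0.576, 0.056, 0.047]
stop 0.79 [325.0, 168.0, 357.0, 200.0] [0.495, 0.28, 0.02]
spare_tray 0.85 [370.0, 154.0, 403.0, 195.0] [0.506, 0.404, 0.01]
jar 0.97 [278.0, 252.0, 303.0, 295.0] [0.728, 0.022, 0.05]
jar 0.55 [303.0, 136.0, 374.0, 164.0] [0.355, 0.377, 0.005]
ramekin 0.65 [264.0, 150.0, 292.0, 185.0] [0.365, 0.165, 0.027]
nozzle_a 0.5 [360.0, 214.0, 372.0, 230.0] [0.653, 0.25, 0.018]
nozzle_a 0.44 [336.0, 216.0, 342.0, 234.0] [0.631, 0.188, 0.017]
cake_ring 0.89 [313.0, 242.0, 351.0, 281.0] [0.718, 0.121, 0.026]
scraper 0.62 [302.0, 136.0, 372.0, 160.0] [0.355, 0.381, 0.005]
```

```bash
python3 - <<'E'
import cv2
a=cv2.imread("pics/top0.png"); cv2.imwrite("pics/top0v.png",cv2.resize(a,(800,600),interpolation=cv2.INTER_CUBIC))
b=a[100:250,320:480]; cv2.imwrite("pics/top0c.png",cv2.resize(b,(640,600),interpolation=cv2.INTER_CUBIC))
E
```

```text
(no output)
```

View pics/top0v.png

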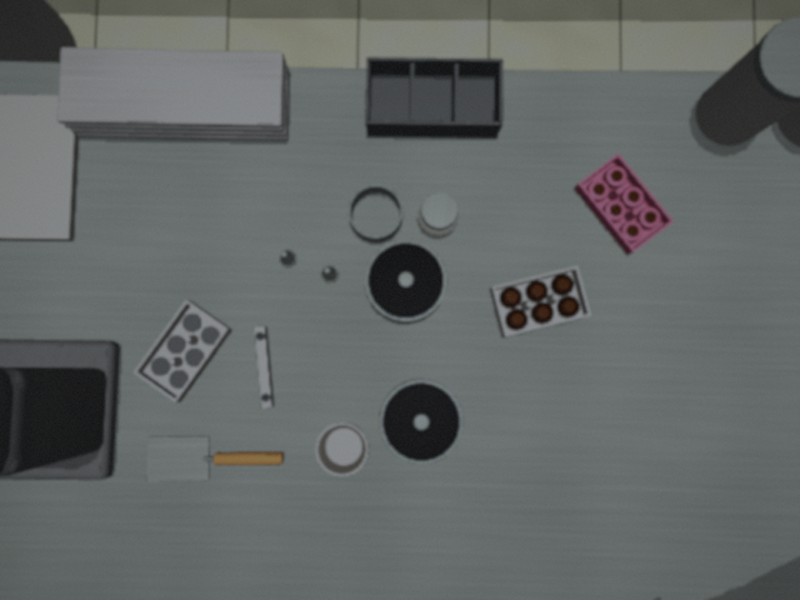

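View pics/top0c.png

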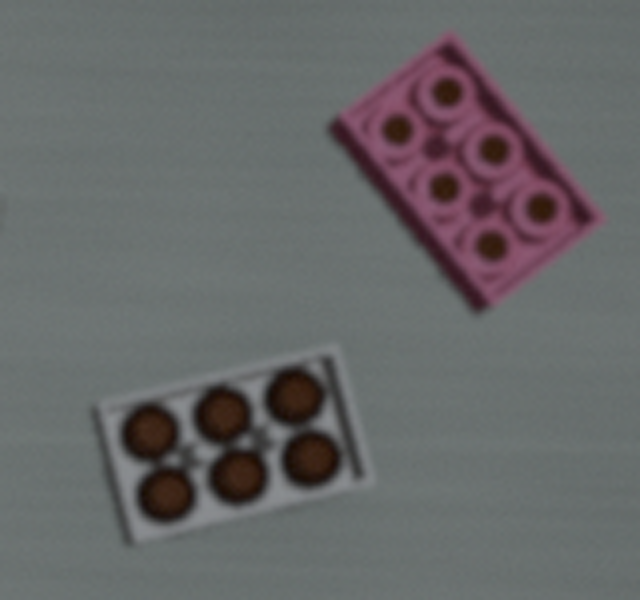

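The white loaded tray is at (540,300) in the enlarged top view and matches the description. The others are the pink look-alike at (625,203) and the empty spare at (183,350). The warmers are at (405,282) and (421,422), and the stop is at (263,367). Next I'll fit exact poses.

```bash
cat >> h.py <<'E'
def rect(W,m,zl,zh):
    P=W[m&(W[...,2]>zl)&(W[...,2]<zh)]
    (c,(w,h),a)=cv2.minAreaRect((P[:,:2]*1000).astype(np.float32))
    b=cv2.boxPoints((c,(w,h),a)); e=[b[1]-b[0],b[2]-b[1]]; e=max(e,key=np.linalg.norm)
    return np.array(c)/1000,(round(w,1),round(h,1)),np.degrees(np.arctan2(e[1],e[0]))%180
def near(W,x,y,r): return np.hypot(W[...,0]-x,W[...,1]-y)<r
E
python3 - <<'E'
from h import *
from scipy.optimize import least_squares
for n in ["top","scene"]:
    s=dict(np.load(n+"0.npz")); W=pts(s); C=[]
    print(n,"bench z",np.nanmedian(W[near(W,.55,-.02,.03)][:,2]))
    for g in [(.6,.07),(.41,.05)]:
        m=near(W,*g,.085)&(W[...,2]>.038)&(W[...,2]<.052)
        P=W[m][:,:2]; c,r=cv2.minEnclosingCircle((P*1000).astype(np.float32)); C.append(c); print("warmer",np.round(c,1),round(r,1),len(P),np.round(P.mean(0)*1000,1))
    C=np.array(C); d=C[0]-C[1]; print("mid",C.mean(0),"sep",np.linalg.norm(d),"lane dir",np.degrees(np.arctan2(d[0],-d[1]))%180)
    print("tray",rect(W,near(W,.585,-.125,.09),.02,.04)); print("stop",rect(W,near(W,.482,.285,.085),.012,.04))
E
```

```text
top bench z 0.0002686320041193069
warmer [613.   79.6] 59.8 2400 [611.8  79.6]
warmer [410.6  53.7] 60.6 2583 [411.1  53.9]
mid [511.77761841  66.63079453] sep 204.09038094980014 lane dir 97.28816431430037
tray (array([ 0.58747235, -0.12193235]), (76.1, 130.6), np.float32(105.10278))
stop (array([0.48254639, 0.32252979]), (123.0, 88.9), np.float32(7.004516))
scene bench z 0.0005836605324722743
warmer [614.2  75.4] 60.7 1642 [621.3  72.2]
warmer [407.5  63. ] 71.9 1195 [419.9  48. ]
mid [510.82513428  69.19882584] sep 207.058325988176 lane dir 93.44704188379802
tray (array([ 0.58740686, -0.12363039]), (81.3, 132.7), np.float32(104.45928))
stop (array([0.48266833, 0.32123312]), (130.0, 95.1), np.float32(6.660882))
```

>>> arm_command --plan '[{"xyz": [0.75,0.95,0],"roll": -0.4,"jaw": 1},{"xyz": [1.5,1.9,0],"roll": -0.8,"jaw": 1},{"xyz": [2.25,2.85,0],"roll": -1.2,"jaw": 1},{"xyz": [3,3.8,0],"roll": -1.6,"jaw": 1},{"xyz": [3.75,4.75,0],"roll": -2,"jaw": 1}]'

```text
time: 1.62
tcp_pos: [0.4551, -0.3811, 0.2059]
orientation: [3.135, 0.196, 0.001]
contact_force: [0.5, -0.4, -0.2]
gripper_width: 0.0853
```

>>> arm_command --plan '[{"xyz": [0.85,1.05,0],"roll": 0,"jaw": 1},{"xyz": [1.7,2.1,0],"roll": 0,"jaw": 1},{"xyz": [2.55,3.2,0],"roll": 0,"jaw": 1},{"xyz": [3.4,4.3,0],"roll": 0,"jaw": 1},{"xyz": [4.25,5.35,0],"roll": 0,"jaw": 1}]'

```text
time: 2.25
tcp_pos: [0.6494, -0.1363, 0.2059]
orientation: [3.135, 0.199, 0.001]
contact_force: [0.1, -1.2, 0.5]
gripper_width: 0.0852
```

>>> arm_command --plan '[{"xyz": [0,0,0],"roll": 0,"jaw": 1},{"xyz": [0,0,0],"roll": 0,"jaw": 1},{"xyz": [0,0,-1],"roll": 0,"jaw": 1},{"xyz": [0,0,-2],"roll": 0,"jaw": 1},{"xyz": [0,0,-2],"roll": 0,"jaw": 1}]'

```text
time: 2.88
tcp_pos: [0.6448, -0.1395, 0.1027]
orientation: [-3.135, -0.195, 0.011]
contact_force: [0.2, 0.5, 0.8]
gripper_width: 0.0853
```

>>> arm_command --plan '[{"xyz": [0.42,0.49,0],"roll": 0,"jaw": 1},{"xyz": [0.42,0.49,0],"roll": 0,"jaw": 1},{"xyz": [0.42,0.49,-0.7],"roll": 0,"jaw": 1},{"xyz": [0.42,0.49,-1.3],"roll": 0,"jaw": 1},{"xyz": [0.42,0.49,-1.3],"roll": 0,"jaw": 1}]'

```text
time: 3.5
tcp_pos: [0.668, -0.1147, 0.0406]
orientation: [3.135, 0.197, -0.004]
contact_force: [0.6, 0.4, 0.8]
gripper_width: 0.0854
```

```bash
python3 - <<'E'
from h import *
print(env.get_state()["tcp_pos"])
s=vision.snapshot("scene"); cv2.imwrite("pics/s1.png",cv2.resize(s["color"][120:400,60:430],None,fx=2,fy=2))
W=pts(s)
E
```

```text
[ 0.66803651 -0.11473543  0.04058104]
```

View pics/s1.png

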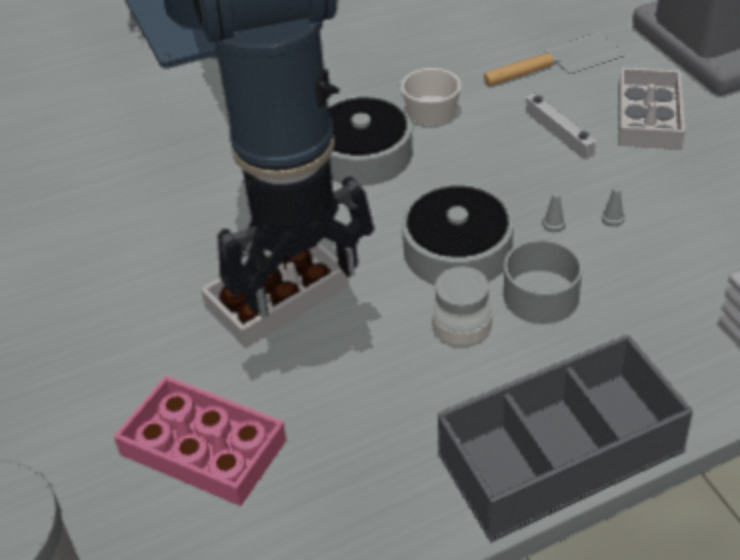

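```bash
python3 - <<'E'
from h import *
s=vision.snapshot("scene"); W=pts(s)
u=np.array([-.127,.992]);v=np.array([-.992,-.127])
d=W[...,:2]-np.array([.668,-.1147]); a=d@u; l=d@v
m=(abs(a)<.075)&(abs(l)<.03)&(W[...,2]>.012)&(W[...,2]<.09)
for lo in np.arange(.012,.09,.006):
    q=m&(W[...,2]>=lo)&(W[...,2]<lo+.006)
    if q.sum(): print(round(lo,3),q.sum(),"along",np.round(np.percentile(a[q],[2,30,70,98])*1000),"lat",np.round(np.percentile(l[q],[2,50,98])*1000))
E
```

```text
0.078 5 along [-45.  41.  42.  42.] lat [-9. -4.  5.]
0.084 33 along [-55. -45.  42.  49.] lat [-13. -10.   7.]
```

>>> arm_command --plan '[{"xyz": [0,0,-0.28],"roll": 0,"jaw": 1},{"xyz": [0,0,-0.56],"roll": 0,"jaw": 1},{"xyz": [0,0,-0.56],"roll": 0,"jaw": 1}]'

```text
time: 3.98
tcp_pos: [0.6682, -0.1133, 0.0112]
orientation: [-3.135, -0.199, 0.004]
contact_force: [-0.3, 0.1, 0.2]
gripper_width: 0.0851
```

```bash
python3 - <<'E'
from h import *
print(env.get_state()["tcp_pos"],env.get_state()["contact_force"])
s=vision.snapshot("scene"); cv2.imwrite("pics/s2.png",cv2.resize(s["color"][200:320,130:270],None,fx=5,fy=5,interpolation=cv2.INTER_CUBIC))
E
```

```text
[ 0.66818138 -0.11325495  0.01120281] [-0.34389364  0.05953095  0.22222711]
```

View pics/s2.png

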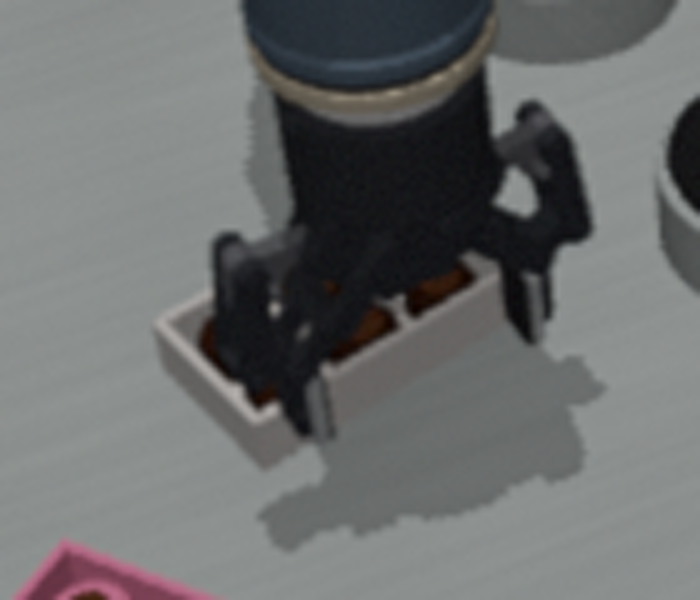

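>>> arm_command --plan '[{"xyz": [-0.3,-0.04,0],"roll": 0,"jaw": 1},{"xyz": [-0.6,-0.08,0],"roll": 0,"jaw": 1},{"xyz": [-0.8,-0.1,0],"roll": 0,"jaw": 1},{"xyz": [-1.0,-0.13,0],"roll": 0,"jaw": 1},{"xyz": [-1.2,-0.15,0],"roll": 0,"jaw": 1}]'

```text
time: 4.65
tcp_pos: [0.609, -0.121, 0.0128]
orientation: [3.135, 0.199, 0.001]
contact_force: [0.0, 0.5, 0.2]
gripper_width: 0.0856
```

```bash
cat >> h.py <<'E'
M=np.array([.5118,.0666]); TH=np.radians(97.2); U=np.array([np.cos(TH),np.sin(TH)]); V=np.array([-U[1],U[0]])
def lane(p): d=np.asarray(p)[:2]-M; return np.round([d@U*1000,d@V*1000],1)
def tray(n="top",save=None):
    s=vision.snapshot(n); W=pts(s)
    if save: cv2.imwrite(save,s["color"])
    hsv=cv2.cvtColor(s["color"],cv2.COLOR_BGR2HSV)
    st=env.get_state(); print("t",round(st["time"],2),"tcp",np.round(st["tcp_pos"],4),"lane",lane(st["tcp_pos"]),"F",np.round(st["contact_force"],1))
    for d in nets.cut_out("tray",n)[:3]:
        m=d["region"]; k=hsv[...,1][m].mean(); m=cv2.dilate(m.astype(np.uint8),np.ones((5,5)))>0
        try: c,wh,a=rect(W,m,.018,.034)
        except Exception as e: continue
        print(round(d["confidence"],2),"sat",round(k),"c",np.round(c,4),"lane",lane(c),wh,"ang-lane",round(float(a-97.2),1))
E
python3 -c "
from h import *
tray('top','pics/t3.png');tray('scene')"
```

```text
t 4.7 tcp [ 0.6073 -0.1213  0.0127] lane [-198.4  -71.2] F [-1.8 -0.8  0.5]
0.85 sat 99 c [ 0.7609 -0.2347] lane [-330.2 -209.4] (80.8, 67.9) ang-lane -58.2
0.74 sat 60 c [ 0.5857 -0.1162] lane [-190.7  -50.4] (75.0, 118.7) ang-lane 7.5
t 4.8 tcp [ 0.609  -0.1211  0.0128] lane [-198.4  -72.9] F [-0.4  0.5 -0.5]
0.76 sat 61 c [ 0.5879 -0.1236] lane [-198.2  -51.6] (82.0, 133.3) ang-lane 6.6
0.63 sat 118 c [ 0.7359 -0.2483] lane [-340.5 -182.8] (132.6, 77.6) ang-lane -58.9
0.26 sat 9 c [0.7098 0.1178] lane [  26.  -202.8] (92.0, 84.5) ang-lane -61.0
```

```bash
python3 - <<'E'
from h import *
a=vision.snapshot("scene")["color"][200:320,130:270]; b=cv2.imread("pics/t3.png")[150:270,320:460]
cv2.imwrite("pics/c3.png",cv2.resize(np.hstack([a,b]),(800,343),interpolation=cv2.INTER_CUBIC))
E
```

```text
(no output)
```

View pics/c3.png

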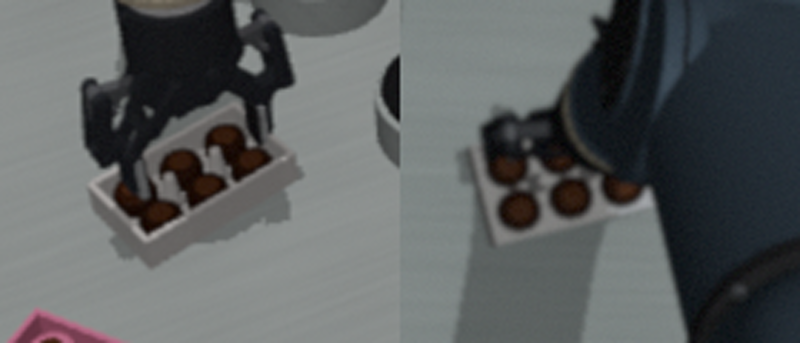

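The fingers are hovering above the tray (left-half tip at (140,195), over the biscuits), so the tips are higher than the reported TCP implies. I'll back off and measure the tip height.

>>> arm_command --plan '[{"xyz": [0.4,0.05,0],"roll": 0,"jaw": 1},{"xyz": [0.8,0.1,0],"roll": 0,"jaw": 1},{"xyz": [1.3,0.16,0],"roll": 0,"jaw": 1},{"xyz": [1.3,0.16,0],"roll": 0,"jaw": 1}]'

```text
time: 5.4
tcp_pos: [0.6763, -0.1119, 0.0124]
orientation: [-3.135, -0.201, -0.003]
contact_force: [-0.5, 0.2, 0.3]
gripper_width: 0.0856
```

```bash
python3 - <<'E'
from h import *
st=env.get_state(); s=vision.snapshot("scene"); W=pts(s); t=st["tcp_pos"]; print(t,lane(t),st["joint_pos"])
d=W[...,:2]-t[:2]; a=d@U; l=d@V; z=W[...,2]
m=(abs(a)<.08)&(abs(l)<.04)&(z>.01)&(z<.12)
for lo in np.arange(.01,.1,.006):
    q=m&(z>=lo)&(z<lo+.006)
    if q.sum(): print(round(lo,3),q.sum(),"along",np.round(np.percentile(a[q],[2,50,98])*1000),"lat",np.round(np.percentile(l[q],[2,50,98])*1000))
w=vision.snapshot("wrist"); print(np.round(w["mount"],3)); cv2.imwrite("pics/w4.png",w["color"])
r=w["range_z"]; print(np.percentile(r[r>0],[1,50,99]))
T=np.array(w["mount"]); P=pts(w,T); 
q=(abs(P[...,0])<.03)&(abs(P[...,1])<.07)&(P[...,2]<.02)&(P[...,2]>-.06); print(q.sum(), np.percentile(P[q][:,2],[50,90,98]) if q.sum() else 0)
E
```

```text
[ 0.67629116 -0.11194248  0.01243741] [-197.8 -140.8] [ 0.08079886  0.783262    0.02656769  1.60108912 -0.02825741  0.75595182
 -1.32269764]
0.046 1 along [-51. -51. -51.] lat [-4. -4. -4.]
0.052 18 along [-51.  42.  45.] lat [-10.  -4.  10.]
0.058 37 along [-57.  41.  53.] lat [-12.  -7.  10.]
0.064 49 along [-59.  41.  54.] lat [-12.  -6.   9.]
0.07 45 along [-58. -46.  54.] lat [-12.  -6.  10.]
0.076 44 along [-58. -45.  54.] lat [-12.  -6.  12.]
0.082 38 along [-58.  -1.  54.] lat [-11.  -7.   3.]
0.088 34 along [-60. -46.  55.] lat [-12. -10.  -3.]
0.094 64 along [-71. -44.  64.] lat [-13. -10.  10.]
0.1 168 along [-76. -46.  68.] lat [-13.  -5.  12.]
[[-0.001 -0.952 -0.306  0.079]
 [ 1.    -0.001 -0.     0.   ]
 [ 0.    -0.306  0.952 -0.168]
 [ 0.     0.     0.     1.   ]]
[0.07292799 0.17206787 0.21438727]
25235 [0.01216375 0.01297596 0.01345464]
```

View pics/w4.png

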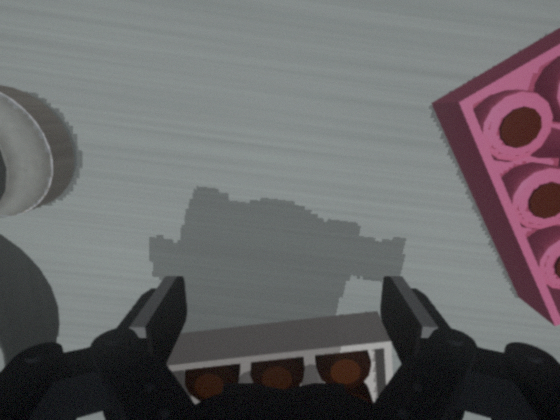

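```bash
python3 - <<'E'
from h import *
w=vision.snapshot("wrist"); P=pts(w,np.array(w["mount"])); r=w["range_z"]
for (u,v) in [(175,285),(182,282),(180,300),(165,300),(392,285),(388,300),(400,300),(150,330)]:
    print((u,v),round(float(r[v,u]),3),np.round(P[v,u],3))
q=(P[...,2]<0.0)&(abs(P[...,0])<.03)&(abs(P[...,1])<.06); rows,cols=np.where(q)
print(q.sum(),np.round(np.percentile(P[q],[90,98,99.8],axis=0),3))
E
```

```text
(175, 285) 0.133 [ 0.011 -0.043 -0.05 ]
(182, 282) 0.143 [ 0.008 -0.043 -0.041]
(180, 300) 0.14 [ 0.002 -0.043 -0.046]
(165, 300) 0.123 [ 0.012 -0.043 -0.061]
(392, 285) 0.134 [ 0.011  0.043 -0.049]
(388, 300) 0.138 [ 0.003  0.043 -0.048]
(400, 300) 0.123 [ 0.011  0.043 -0.061]
(150, 330) 0.108 [ 0.01  -0.043 -0.076]
29238 [[ 0.018  0.051 -0.06 ]
 [ 0.018  0.058 -0.046]
 [ 0.019  0.06  -0.04 ]]
```

Both cameras agree that the open fingertips are about 39 mm behind the reported TCP. The text's value is off, so I'll command lower, in careful steps.

>>> arm_command --plan '[{"xyz": [0,0,-0.3],"roll": 0,"jaw": 1},{"xyz": [0,0,-0.6],"roll": 0,"jaw": 1},{"xyz": [0,0,-0.7],"roll": 0,"jaw": 1},{"xyz": [0,0,-0.8],"roll": 0,"jaw": 1},{"xyz": [0,0,-0.8],"roll": 0,"jaw": 1}]'

```text
time: 6.18
tcp_pos: [0.6741, -0.1129, -0.0277]
orientation: [-3.135, -0.199, 0.001]
contact_force: [0.1, 0.2, 0.5]
gripper_width: 0.0852
```

```bash
python3 - <<'E'
from h import *
st=env.get_state(); s=vision.snapshot("scene"); W=pts(s); t=st["tcp_pos"]; print(t,lane(t),st["contact_force"])
d=W[...,:2]-t[:2]; a=d@U; l=d@V; z=W[...,2]
for lo in np.arange(.005,.09,.006):
    q=(abs(a)<.08)&(abs(l)<.03)&(z>=lo)&(z<lo+.006)
    if q.sum(): print(round(lo,3),q.sum(),"along",np.round(np.percentile(a[q],[2,50,98])*1000),"lat",np.round(np.percentile(l[q],[2,50,98])*1000))
E
```

```text
[ 0.67410079 -0.11293506 -0.02766607] [-198.5 -138.5] [0.11908001 0.2057784  0.45872035]
0.005 11 along [-74.  11.  76.] lat [-27.  -3.  25.]
0.011 12 along [-52.  42.  47.] lat [-9. -2.  7.]
0.017 37 along [-57.  42.  54.] lat [-12.  -7.  10.]
0.023 36 along [-59. -47.  54.] lat [-12.  -6.   9.]
0.029 44 along [-58.  42.  54.] lat [-12.  -6.  11.]
0.035 39 along [-59. -46.  54.] lat [-12.  -6.   9.]
0.041 36 along [-58.  -3.  52.] lat [-12.  -9.   2.]
0.047 29 along [-59.  42.  57.] lat [-11.  -8.  -1.]
0.053 43 along [-69. -47.  66.] lat [-14. -10.   9.]
0.059 142 along [-76. -44.  69.] lat [-13.  -6.  11.]
0.065 131 along [-76. -44.  69.] lat [-15.  -8.  11.]
0.071 159 along [-75. -34.  69.] lat [-18.  -9.  15.]
0.077 158 along [-74. -25.  66.] lat [-18. -11.  14.]
0.083 124 along [-74. -18.  68.] lat [-18. -11.  11.]
0.089 107 along [-73. -17.  67.] lat [-20. -11.   8.]
```

>>> arm_command --plan '[{"xyz": [-0.4,-0.05,0],"roll": 0,"jaw": 1},{"xyz": [-0.65,-0.08,0],"roll": 0,"jaw": 1},{"xyz": [-0.9,-0.11,0],"roll": 0,"jaw": 1},{"xyz": [-1.15,-0.15,0],"roll": 0,"jaw": 1},{"xyz": [-1.4,-0.18,0],"roll": 0,"jaw": 1}]'

```text
time: 6.85
tcp_pos: [0.6044, -0.122, -0.0269]
orientation: [3.135, 0.199, 0.003]
contact_force: [2.7, 0.9, 1.6]
gripper_width: 0.0857
```

```bash
python3 -c "
from h import *
tray('scene');tray('top')"
```

```text
t 6.9 tcp [ 0.602  -0.1224 -0.0272] lane [-198.9  -65.8] F [-1.4 -0.3  0.2]
0.98 sat 119 c [ 0.7367 -0.2483] lane [-340.6 -183.6] (132.9, 77.4) ang-lane -59.0
0.71 sat 44 c [ 0.5627 -0.1229] lane [-194.4  -26.8] (101.8, 131.3) ang-lane 2.1
t 7.0 tcp [ 0.6031 -0.1221 -0.0274] lane [-198.7  -66.9] F [ 0.4 -0.5  0.1]
0.89 sat 64 c [ 0.5535 -0.1188] lane [-189.2  -18.1] (77.2, 125.3) ang-lane 0.1
0.7 sat 104 c [ 0.7459 -0.2396] lane [-333.2 -193.9] (111.4, 77.4) ang-lane -57.7
```

>>> arm_command --plan '[{"xyz": [-0.15,-0.02,0],"roll": 0,"jaw": 1},{"xyz": [-0.28,-0.035,0],"roll": 0,"jaw": 1},{"xyz": [-0.36,-0.045,0],"roll": 0,"jaw": 1},{"xyz": [-0.36,-0.045,0],"roll": 0,"jaw": 1}]'

```text
time: 7.55
tcp_pos: [0.5856, -0.1243, -0.0274]
orientation: [-3.135, -0.198, 0.001]
contact_force: [-0.4, -0.4, -1.0]
gripper_width: 0.0856
```

>>> arm_command --plan '[{"xyz": [0.4,0.05,0],"roll": 0,"jaw": 1},{"xyz": [0.4,0.05,1],"roll": 0,"jaw": 1},{"xyz": [0.4,0.05,2.2],"roll": 1.2,"jaw": 0.5},{"xyz": [0.4,-1.1,2.2],"roll": 2.4,"jaw": 0.4},{"xyz": [0.4,-2.2,2.2],"roll": 3.6,"jaw": 0.35}]'

```text
time: 8.18
tcp_pos: [0.6067, -0.2352, 0.0839]
orientation: [2.983, 0.983, 0.002]
contact_force: [-0.6, -1.1, 0.1]
gripper_width: 0.0322
```

```bash
python3 -c "
from h import *
tray('scene');tray('top')
print(env.get_state()['gripper_width'],env.get_state()['orientation'])"
```

```text
t 8.22 tcp [ 0.6041 -0.2473  0.0832] lane [-323.   -52.2] F [-0.3 -8.8  0.2]
0.91 sat 117 c [ 0.7354 -0.2486] lane [-340.8 -182.3] (133.2, 79.2) ang-lane -59.1
0.74 sat 61 c [ 0.5356 -0.1253] lane [-193.4    0.5] (81.0, 133.3) ang-lane -0.5
t 8.32 tcp [ 0.6046 -0.2394  0.0824] lane [-315.2  -53.7] F [0.4 0.8 0.2]
0.88 sat 104 c [ 0.7379 -0.246 ] lane [-338.5 -185.1] (130.6, 79.8) ang-lane -58.6
0.74 sat 58 c [ 0.5364 -0.1241] lane [-192.3   -0.5] (75.9, 130.6) ang-lane 0.1
0.59 sat 17 c [0.6252 0.1926] lane [ 110.8 -128.3] (14.1, 16.4) ang-lane 66.2
0.029537343009818955 [-2.98903554e+00 -9.65715371e-01  1.33317941e-03]
```

>>> arm_command --plan '[{"xyz": [-0.3,0,0.2],"roll": 1.3,"jaw": 0.35},{"xyz": [-0.6,0.1,0.2],"roll": 2.6,"jaw": 0.35},{"xyz": [-0.9,0.2,0.2],"roll": 3.9,"jaw": 0.35},{"xyz": [-1.1,0.3,0.2],"roll": 5.2,"jaw": 0.35},{"xyz": [-1.13,0.3,0],"roll": 6.5,"jaw": 0.35}]'

```text
time: 9.0
tcp_pos: [0.5498, -0.2168, 0.0833]
orientation: [2.25, 2.192, 0.001]
contact_force: [-0.2, -0.8, -0.5]
gripper_width: 0.0298
```

>>> arm_command --plan '[{"xyz": [0,0,0],"roll": 0.6,"jaw": 0.35},{"xyz": [0,0,0],"roll": 1.17,"jaw": 0.35},{"xyz": [0,0,0],"roll": 1.17,"jaw": 0.35},{"xyz": [0,0,0],"roll": 1.17,"jaw": 0.35}]'

```text
time: 9.5
tcp_pos: [0.5499, -0.2182, 0.0827]
orientation: [-2.074, -2.359, -0.0]
contact_force: [-0.7, 0.2, -0.5]
gripper_width: 0.0299
```

```bash
python3 - <<'E'
from h import *
st=env.get_state(); t=st["tcp_pos"]; o=st["orientation"]; print(t,lane(t),st["gripper_width"],"jaw ang",np.degrees(2*np.arctan2(o[1],o[0]))-90)
w=vision.snapshot("wrist"); P=pts(w,np.array(w["mount"]))
q=(P[...,2]<.02)&(abs(P[...,0])<.03)&(abs(P[...,1])<.06); print(np.round(np.percentile(P[q],[.5,2,50,98,99.8],axis=0),3))
E
```

```text
[ 0.54988156 -0.21817493  0.08266532] [-287.3   -2.1] 0.029870694869444322 jaw ang -352.6370044256987
[[-0.011 -0.058 -0.115]
 [-0.009 -0.054 -0.113]
 [ 0.012  0.    -0.093]
 [ 0.018  0.055 -0.04 ]
 [ 0.018  0.059 -0.03 ]]
```

>>> arm_command --plan '[{"xyz": [-0.04,0,-0.8],"roll": 0,"jaw": 0.35},{"xyz": [-0.04,0,-1.4],"roll": 0,"jaw": 0.35},{"xyz": [-0.04,0,-1.7],"roll": 0,"jaw": 0.35},{"xyz": [-0.04,0,-1.98],"roll": 0,"jaw": 0.35},{"xyz": [-0.04,0,-1.98],"roll": 0,"jaw": 0.35}]'

```text
time: 10.18
tcp_pos: [0.5476, -0.219, -0.0168]
orientation: [-2.073, -2.36, 0.001]
contact_force: [0.1, -0.7, -0.2]
gripper_width: 0.0302
```

```bash
python3 - <<'E'
from h import *
tray("top","pics/t5.png")
s=vision.snapshot("scene"); W=pts(s); t=env.get_state()["tcp_pos"]
d=W[...,:2]-t[:2]; a=d@U; l=d@V; z=W[...,2]
for lo in np.arange(.005,.09,.006):
    q=(abs(a)<.025)&(abs(l)<.08)&(z>=lo)&(z<lo+.006)
    if q.sum(): print(round(lo,3),q.sum(),"along",np.round(np.percentile(a[q],[2,50,98])*1000),"lat",np.round(np.percentile(l[q],[2,50,98])*1000))
E
```

```text
t 10.22 tcp [ 0.548  -0.2191 -0.0161] lane [-2.88e+02 -1.00e-01] F [ 0.2 -0.1  0.3]
0.93 sat 58 c [ 0.5364 -0.1239] lane [-192.1   -0.6] (75.9, 130.1) ang-lane 0.1
0.67 sat 106 c [ 0.7374 -0.2456] lane [-338.  -184.7] (130.7, 78.9) ang-lane -58.6
0.005 1 along [3. 3. 3.] lat [-18. -18. -18.]
0.011 11 along [-12.  -8.   6.] lat [-24. -19.  21.]
0.017 27 along [-13.  -8.   9.] lat [-27. -20.  18.]
0.023 32 along [-13.  -5.   8.] lat [-29. -22.  19.]
0.029 32 along [-13.  -8.   9.] lat [-28. -22.  17.]
0.035 25 along [-12.  -5.   5.] lat [-30. -26.  18.]
0.041 5 along [-13. -13. -11.] lat [-15.  15.  20.]
0.047 5 along [-13. -12.  -4.] lat [-16.  19.  23.]
0.053 15 along [-15. -14.   5.] lat [-44. -23.  29.]
0.059 39 along [-15. -10.  10.] lat [-47. -43.  32.]
0.065 27 along [-14. -10.   8.] lat [-50. -44.  12.]
0.071 24 along [-17. -12.   8.] lat [-53. -26.  16.]
0.077 61 along [-19.  -9.  13.] lat [-56. -22.  19.]
0.083 49 along [-19.  -7.  15.] lat [-58. -46.  17.]
0.089 44 along [-19. -11.  13.] lat [-60. -24.  20.]
```

>>> arm_command --plan '[{"xyz": [-0.04,0.3,0.1],"roll": 0,"jaw": 0.35},{"xyz": [-0.07,0.6,0.1],"roll": 0,"jaw": 0.35},{"xyz": [-0.11,0.9,0.1],"roll": 0,"jaw": 0.35},{"xyz": [-0.15,1.2,0.1],"roll": 0,"jaw": 0.35},{"xyz": [-0.19,1.5,0.1],"roll": 0,"jaw": 0.35}]'

```text
time: 10.95
tcp_pos: [0.5381, -0.143, -0.0113]
orientation: [-2.073, -2.361, 0.0]
contact_force: [0.4, -3.1, 1.6]
gripper_width: 0.03
```

```bash
python3 - <<'E'
from h import *
tray("top"); tray("scene"); print(env.get_state()["gripper_width"])
s=dict(np.load("top0.npz")); W=pts(s); L=W[...,:2]-M; a=L@U*1e3; l=L@V*1e3; z=W[...,2]
q=(abs(l)<90)&(a>195)&(a<245)&(z>.012)&(z<.04); print("stop along",np.percentile(a[q],[1,3,10,50,97]),"lat",np.percentile(l[q],[1,50,99]),"c",np.median(a[q]))
m=q&(z>.018); print("all",rect(W,m,.018,.04), lane(rect(W,m,.018,.04)[0]))
E
```

```text
t 11.0 tcp [ 0.5379 -0.1402 -0.0113] lane [-208.5   -0. ] F [-0.6  3.3  0.9]
0.58 sat 104 c [ 0.7377 -0.2458] lane [-338.3 -184.9] (130.5, 79.4) ang-lane -58.9
t 11.1 tcp [ 0.538  -0.1425 -0.0114] lane [-2.108e+02  2.000e-01] F [ 0.2  0.9 -0.3]
0.98 sat 118 c [ 0.7355 -0.2488] lane [-340.9 -182.4] (134.2, 77.6) ang-lane -59.0
0.89 sat 59 c [ 0.5289 -0.0688] lane [-136.5   -0. ] (81.9, 138.5) ang-lane 0.2
0.029871502803141582
stop along [213.36714763 213.54066699 213.98904043 219.81806492 228.09050048] lat [-59.23466383  -0.26857753  57.48203207] c 219.8180649228131
all (array([0.48518994, 0.28599921]), (119.3, 15.8), np.float32(6.6083364)) [221.   -1.1]
```

>>> arm_command --plan '[{"xyz": [-0.04,0.3,0],"roll": 0,"jaw": 0.35},{"xyz": [-0.075,0.6,0],"roll": 0,"jaw": 0.35},{"xyz": [-0.115,0.9,0],"roll": 0,"jaw": 0.35},{"xyz": [-0.15,1.2,0],"roll": 0,"jaw": 0.35},{"xyz": [-0.19,1.5,0],"roll": 0,"jaw": 0.35}]'

```text
time: 11.78
tcp_pos: [0.5286, -0.068, -0.0113]
orientation: [-2.073, -2.361, -0.0]
contact_force: [0.1, -1.5, -1.3]
gripper_width: 0.0299
```

```bash
python3 -c "
from h import *
tray('scene','pics/s6.png')
a=cv2.imread('pics/s6.png')[130:310,150:390]; cv2.imwrite('pics/s6c.png',cv2.resize(a,(800,600),interpolation=cv2.INTER_CUBIC))"
```

```text
t 11.82 tcp [ 0.5285 -0.0653 -0.0112] lane [-133.   -0.] F [-0.6  3.  -0.3]
0.87 sat 117 c [ 0.736 -0.249] lane [-341.2 -182.8] (132.3, 78.3) ang-lane -59.1
0.75 sat 64 c [0.5113 0.0083] lane [-57.8   7.8] (96.0, 149.4) ang-lane 0.7
```

View pics/s6c.png

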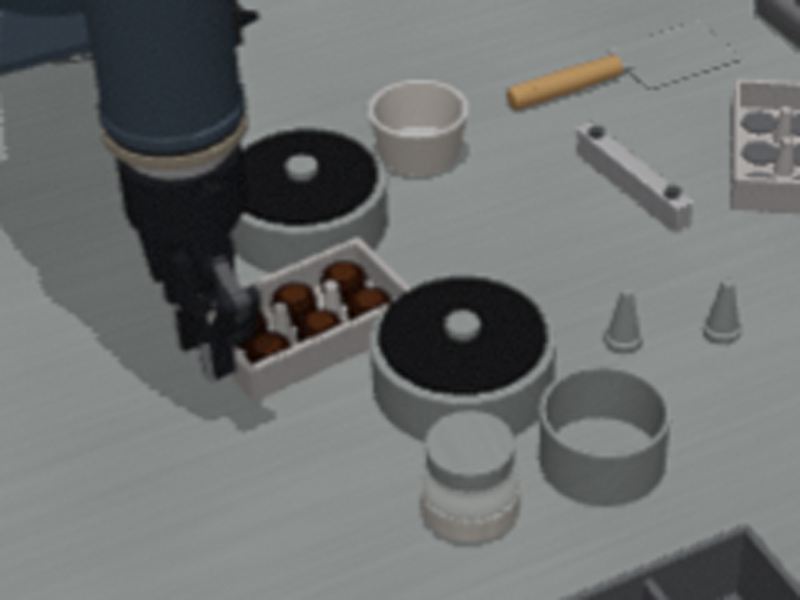

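The tray's front is in the gap, from (360,245) to (410,290), and it looks centred and square. Continuing.

>>> arm_command --plan '[{"xyz": [-0.03,0.24,0],"roll": 0,"jaw": 0.35},{"xyz": [-0.06,0.48,0],"roll": 0,"jaw": 0.35},{"xyz": [-0.09,0.72,0],"roll": 0,"jaw": 0.35},{"xyz": [-0.12,0.96,0],"roll": 0,"jaw": 0.35},{"xyz": [-0.15,1.2,0],"roll": 0,"jaw": 0.35}]'

```text
time: 12.5
tcp_pos: [0.5211, -0.0084, -0.0113]
orientation: [-2.073, -2.36, 0.0]
contact_force: [0.2, -1.6, -0.0]
gripper_width: 0.0297
```

>>> arm_command --plan '[{"xyz": [-0.03,0.24,0],"roll": 0,"jaw": 0.35},{"xyz": [-0.06,0.48,0],"roll": 0,"jaw": 0.35},{"xyz": [-0.09,0.72,0],"roll": 0,"jaw": 0.35},{"xyz": [-0.12,0.96,0],"roll": 0,"jaw": 0.35},{"xyz": [-0.15,1.2,0],"roll": 0,"jaw": 0.35}]'

```text
time: 13.12
tcp_pos: [0.5136, 0.0516, -0.0113]
orientation: [-2.073, -2.36, 0.0]
contact_force: [0.6, -2.0, 1.1]
gripper_width: 0.0295
```

```bash
python3 -c "
from h import *
tray('scene');tray('top')"
```

```text
t 13.18 tcp [ 0.5135  0.0538 -0.0112] lane [-12.9  -0.1] F [0.4 1.3 0.3]
0.93 sat 68 c [0.5042 0.1233] lane [57.2  0.5] (81.5, 139.9) ang-lane -1.1
0.91 sat 119 c [ 0.7352 -0.2488] lane [-340.9 -182.1] (134.4, 78.7) ang-lane -58.9
t 13.28 tcp [ 0.5137  0.0521 -0.0113] lane [-14.6  -0. ] F [-0.  -0.7 -0.2]
0.9 sat 102 c [ 0.7374 -0.2455] lane [-337.9 -184.7] (130.8, 79.1) ang-lane -59.4
0.73 sat 50 c [0.5021 0.1459] lane [79.9 -0.3] (75.9, 99.3) ang-lane 0.5
```

>>> arm_command --plan '[{"xyz": [-0.03,0.28,0],"roll": 0,"jaw": 0.35},{"xyz": [-0.07,0.56,0],"roll": 0,"jaw": 0.35},{"xyz": [-0.1,0.84,0],"roll": 0,"jaw": 0.35},{"xyz": [-0.14,1.1,0],"roll": 0,"jaw": 0.35},{"xyz": [-0.165,1.3,0],"roll": 0,"jaw": 0.35}]'

```text
time: 13.95
tcp_pos: [0.5053, 0.117, -0.0113]
orientation: [-2.072, -2.361, -0.0]
contact_force: [-0.0, -2.1, -0.1]
gripper_width: 0.0301
```

>>> arm_command --plan '[{"xyz": [-0.01,0.1,0],"roll": 0,"jaw": 0.35},{"xyz": [-0.025,0.2,0],"roll": 0,"jaw": 0.35},{"xyz": [-0.03,0.25,0],"roll": 0,"jaw": 0.35}]'

```text
time: 14.32
tcp_pos: [0.504, 0.1283, -0.0113]
orientation: [2.074, 2.36, -0.0]
contact_force: [0.5, -1.6, 0.4]
gripper_width: 0.0301
```

```bash
python3 -c "
from h import *
tray('scene','pics/s7.png');tray('top','pics/t7.png')
a=cv2.imread('pics/s7.png')[110:290,180:420]; cv2.imwrite('pics/s7c.png',cv2.resize(a,(800,600),interpolation=cv2.INTER_CUBIC))"
```

```text
t 14.38 tcp [ 0.504   0.1286 -0.0113] lane [62.5 -0. ] F [ 0.  -0.8 -0.2]
0.87 sat 119 c [ 0.736  -0.2486] lane [-340.8 -182.9] (133.0, 79.3) ang-lane -58.9
0.85 sat 55 c [0.4987 0.206 ] lane [139.9  -4.5] (85.2, 161.3) ang-lane 8.3
0.16 sat 8 c [0.5067 0.4019] lane [333.3 -37. ] (75.7, 140.6) ang-lane 48.9
t 14.47 tcp [ 0.5041  0.1285 -0.0113] lane [62.4 -0.1] F [-0.1 -0.4  0.3]
0.72 sat 102 c [ 0.7378 -0.246 ] lane [-338.4 -185. ] (130.9, 79.3) ang-lane -58.8
0.65 sat 50 c [0.4899 0.2439] lane [178.6  -0.5] (76.0, 52.6) ang-lane -89.3
```

View pics/s7c.png

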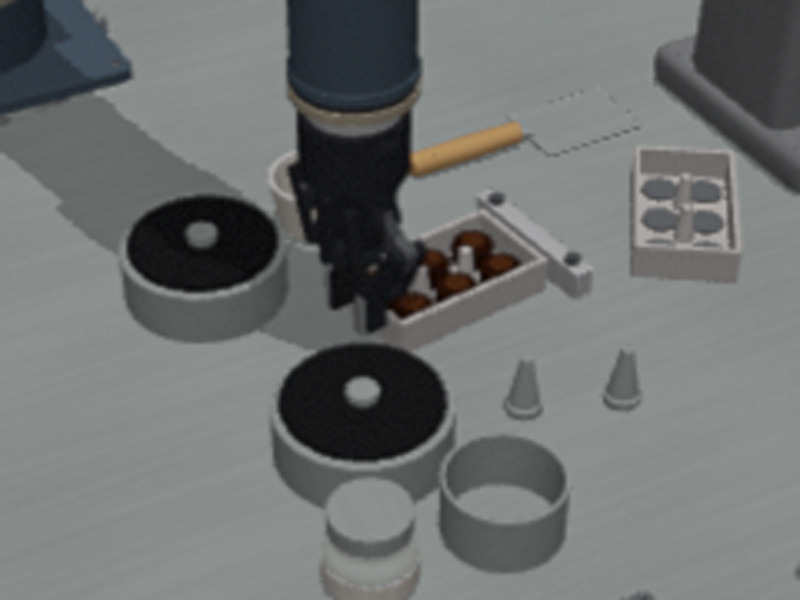

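About 8 mm remain between the tray's front (around (545,255)) and the stop bar. I'll creep in until the force shows contact.

>>> arm_command --plan '[{"xyz": [-0.005,0.04,0],"roll": 0,"jaw": 0.35},{"xyz": [-0.01,0.08,0],"roll": 0,"jaw": 0.35},{"xyz": [-0.015,0.12,0],"roll": 0,"jaw": 0.35},{"xyz": [-0.015,0.14,0],"roll": 0,"jaw": 0.35},{"xyz": [-0.02,0.16,0],"roll": 0,"jaw": 0.35}]'

```text
time: 15.15
tcp_pos: [0.503, 0.1363, -0.0113]
orientation: [-2.073, -2.36, 0.0]
contact_force: [0.5, -0.6, 0.9]
gripper_width: 0.0299
```

```bash
cat >> h.py <<'E'
def front():
    s=vision.snapshot("top"); W=pts(s); L=W[...,:2]-M; a=L@U*1e3; l=L@V*1e3; z=W[...,2]
    q=(abs(l)<34)&(a>150)&(a<245); h=[(int(b),round(float(np.nanmedian(z[q&(a>=b)&(a<b+2)]))*1000) if 0 else round(float(np.nanmedian(z[q&(a>=b)&(a<b+2)])*1000),1)) for b in range(194,234,2)]
    print(h, env.get_state()["contact_force"])
E
python3 -c "
from h import *
front(); tray('top')"
```

```text
[(194, 22.4), (196, 22.9), (198, 20.1), (200, 17.4), (202, 4.5), (204, 5.3), (206, 4.9), (208, 18.7), (210, 28.2), (212, 26.0), (214, 24.0), (216, 24.2), (218, 24.9), (220, 25.0), (222, 25.2), (224, 24.4), (226, 24.3), (228, 23.4), (230, nan), (232, 0.0)] [ 0.28644827 -1.37767813 -0.19032968]
t 15.25 tcp [ 0.503   0.1365 -0.0113] lane [70.5 -0. ] F [-0.2 -1.   0.8]
0.95 sat 104 c [ 0.7375 -0.2457] lane [-338.1 -184.8] (130.4, 78.9) ang-lane -59.2
0.91 sat 43 c [0.4895 0.2584] lane [193.1  -2. ] (81.9, 52.6) ang-lane -86.5
  return np.nanmean(a, axis, out=out, keepdims=keepdims)
```

>>> arm_command --plan '[{"xyz": [-0.002,0.015,0],"roll": 0,"jaw": 0.35},{"xyz": [-0.004,0.03,0],"roll": 0,"jaw": 0.35},{"xyz": [-0.005,0.04,0],"roll": 0,"jaw": 0.35}]'

```text
time: 15.68
tcp_pos: [0.5028, 0.1374, -0.0113]
orientation: [2.074, 2.359, -0.001]
contact_force: [1.1, -5.7, 2.0]
gripper_width: 0.0301
```

The force rose to 5.7 N, so the tray is against the stop. Backing off, then lifting straight up.

>>> arm_command --plan '[{"xyz": [0.03,-0.2,0],"roll": 0,"jaw": 0.35},{"xyz": [0.06,-0.5,0],"roll": 0,"jaw": 0.35},{"xyz": [0.06,-0.5,1],"roll": 0,"jaw": 0.35},{"xyz": [0.06,-0.5,2.2],"roll": 0,"jaw": 0.35},{"xyz": [0.06,-0.5,3.4],"roll": 0,"jaw": 0.35}]'

```text
time: 16.3
tcp_pos: [0.5055, 0.1122, 0.1604]
orientation: [-2.074, -2.359, 0.001]
contact_force: [1.2, 0.5, -0.1]
gripper_width: 0.0298
```

>>> arm_command --plan '[{"xyz": [0,-1,0.6],"roll": 0,"jaw": 0.35},{"xyz": [0,-2.1,0.6],"roll": 0,"jaw": 0.35},{"xyz": [0,-3.2,0.6],"roll": 0,"jaw": 0.35},{"xyz": [0,-4.3,0.6],"roll": 0,"jaw": 0.35},{"xyz": [0,-5.4,0.6],"roll": 0,"jaw": 0.35}]'

```text
time: 16.92
tcp_pos: [0.5051, -0.1594, 0.1888]
orientation: [2.074, 2.359, 0.0]
contact_force: [1.3, -0.1, 0.0]
gripper_width: 0.0299
```

>>> arm_command --plan '[{"xyz": [0,0,0],"roll": 0,"jaw": 0.35},{"xyz": [0,0,0],"roll": 0,"jaw": 0.35},{"xyz": [0,0,0],"roll": 0,"jaw": 0.35}]'

```text
time: 17.3
tcp_pos: [0.5058, -0.1554, 0.1888]
orientation: [-2.071, -2.362, -0.001]
contact_force: [-0.2, -0.4, -0.4]
gripper_width: 0.0301
```

```bash
python3 -W ignore - <<'E'
from h import *
tray("top","pics/t9.png"); front()
s=vision.snapshot("top"); W=pts(s); L=W[...,:2]-M; a=L@U*1e3; l=L@V*1e3; z=W[...,2]
r=rect(W,(abs(l)<60)&(a>60)&(a<211),.018,.034); print("tray",r[1],lane(r[0]),r[2]-97.2)
s0=dict(np.load("top0.npz")); W0=pts(s0)
for n,x,y,R in [("spare",.506,.408,.09),("jar",.708,.032,.045),("ram",.368,.169,.05),("ring",.732,.126,.05),("nozA",.625,.193,.025),("nozB",.65,.25,.025)]:
    c=[np.nanmean(w[near(w,x,y,R)&(w[...,2]>.012)],0)[:2] for w in (W0,W)]; print(n,np.round((c[1]-c[0])*1000,1))
cv2.imwrite("pics/t9v.png",cv2.resize(s["color"],(800,600),interpolation=cv2.INTER_CUBIC))
E
```

```text
t 17.35 tcp [ 0.5059 -0.1554  0.1888] lane [-219.5   33.7] F [-0.1 -0.4 -0.6]
0.61 sat 106 c [ 0.7378 -0.2458] lane [-338.3 -185. ] (130.7, 79.5) ang-lane -59.3
0.5 sat 16 c [0.6255 0.1925] lane [ 110.7 -128.5] (13.2, 16.8) ang-lane 68.1
[(194, 23.6), (196, 22.5), (198, 20.4), (200, 21.1), (202, 6.3), (204, 4.4), (206, 4.6), (208, 10.7), (210, 27.0), (212, 28.4), (214, 24.1), (216, 24.7), (218, 25.3), (220, 25.2), (222, 24.5), (224, 24.0), (226, 23.9), (228, 22.3), (230, nan), (232, 1.0)] [ 0.66645758 -0.17696538  0.24552452]
tray (76.0, 127.3) [147.4  -0.6] 0.11986542
spare [-0.6  0.6]
jar [ 0.  -0.1]
ram [0. 0.]
ring [-0.1  0.8]
nozA [-0.6  0.4]
nozB [-0.4 -0. ]
```

View pics/t9v.png

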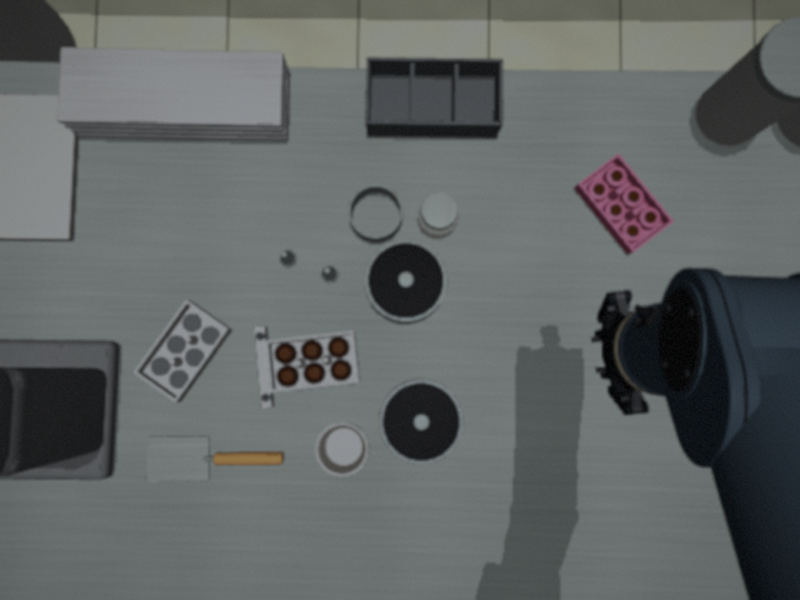

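The tray (centre about (315,362)) sits square against the middle of the stop (265,367). The arm is clear and the bystanders haven't moved.

```bash
python3 -c "
from h import *
print(close_job())"
```

```text
the job is handed in; nothing more can be done
None
```

The white biscuit tray is resting square against the middle of the stop bar, and I handed the job in at about 17.5 s of the 69 s allowed. `close_job()` gives no verdict, so the checks below are my own.

I slid the tray sideways onto the lane with the open fingers. I then pushed it from behind with two fingers through the gap and up to the bar, where the force rose to 5.7 N, and backed off.

**Last checks (top camera):**
- **Against the bar:** the tray's front is touching the bar's face, or within about 1–2 mm of it.
- **Centred and square:** it is about 0.5 mm off the bar's middle and about 0.5° or less out of square.
- **Other things:** the spare tray, jar, ramekin, ring and both nozzles show less than 1 mm of change. I checked the scraper by eye only.
- **Arm:** it is clear of everything, with about zero force.

**What disagreed:**
- **Fingertip height:** the open fingertips stood about 39 mm behind the reported TCP, where the text implied about 5 mm behind. My first sideways push passed over the tray without touching it. I measured the real height with two cameras and commanded lower.
- **Final tray detection:** the network missed the tray in the last picture, so its final pose comes from the depth image and the picture itself. With the front edge masked off, that fit read 127 mm long instead of 130 mm.

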